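Push the paint tote up the ramp into its bay

TASK

Push the blue tote of paint jars up the wooden ramp, sliding it and not lifting it, until its trailing edge drops behind the brass lip and it lies flat on the floor of the bay. Then let go of it and draw the gripper away, and leave the other things on the table where they are.

Things in the scene. Friction and masses are not known exactly. Their poses are not given: they have to be found in the camera images.
- tote_center (a point): centre, half-way up, of the blue open tote of six paint jars (one rigid piece): 140 mm long (x, towards the ramp), 110 mm wide (y), 50 mm tall (z), flat 5 mm walls, 0.3 to 0.65 kg. Starts flat on the table before the ramp's foot, its x within 0.12 rad of the ramp's heading and 5 mm of its centre line. Push on the near end wall (x = -70 mm).
- ramp: fixed wooden ramp rising 14 degrees from the tabletop; place and heading vary. Origin: middle of the foot, where the slope meets the table. x uphill along the slope, z square to it, y across. Surface at z = 0, x = 0 to 170 mm. Side rails 144 mm apart inside, 22 mm above the surface, all along ramp and bay, flared at the foot from x = -31 mm.
- lip (a point): middle of the far edge of the brass lip, flush with the top of the ramp surface (ramp x = 170 mm, z = 0), axes as the ramp. Beyond this edge the floor drops 12 mm into the bay. While fingers press on the tote's end wall, friction can hold its trailing edge up; pushed 10 to 20 mm past this edge, it drops when the fingers draw back.
- bay (a point): middle of the white floor of the bay behind the lip (ramp x = 252 mm, z = -12 mm), axes as the ramp, at the ramp's slope. The bay is 165 mm long, from the lip to a wooden stop wall, and 144 mm wide. Seated, the tote's centre is 25 mm above this floor, within 13 mm of this point along x.
- board (a point): middle of the near lower edge of a fixed white board with five colour patches that crosses above the bay (ramp x = 200 mm, z = 64 mm), 16 mm thick, 80 mm tall, 196 mm wide, on posts outside the rails. The tote passes beneath; an upright gripper following it would strike the board, a tool leaned back 30 to 45 degrees from vertical (fingertips pointing uphill) clears it.
- red_jar: red paint jar, 58 mm across, 70 mm tall, beside the ramp; bystander, origin at the middle of its underside
- white_jar: white paint jar, 60 mm across, 58 mm tall, beside the ramp; bystander, origin at the middle of its underside
- yellow_tub: open yellow tub, 88 mm across the rim, 75 mm tall, beside the ramp; bystander, origin at the middle of its underside
- towel_roll: white paper-towel roll standing up, 112 mm across, 220 mm tall; bystander, origin at the middle of its underside
- water_bottle: white bottle with a blue cap, 68 mm across, 190 mm tall; bystander, origin at the middle of its underside
- flat_brush: wide paintbrush lying on the table, 200 mm long; bystander, origin under its middle
Mind the look-alikes: they are no part of the job. What is meant by the part that bears tote_center is not pink, and is the larger of those in its own colour.

How it is judged:
By the outcome, as a careful person would: the job done as asked, in the order asked, and still so for the second after the job is handed in, with the robot touching nothing.
It also fails if it takes over 48 s, if anything falls off the work surface, if the arm or the gripper's body presses on something with over 40 N, if the wrist force passes 120 N, or if a joint passes its speed limit or range.

ROBOT

A 7-joint arm with a two-finger parallel gripper is mounted at the origin on the work surface. World frame = base frame: x ahead of the robot, y to its left, z up, the work surface at z = 0. Lengths are in mm, angles in rad, forces in N, time in s.
With the tool pointing down it reaches from about 350 to 900 mm from the base axis. Payload 8.1 kg.
Tool frame: the origin (TCP) lies between the finger pads; the fingertips stand 25 mm ahead of it and the grasp point (between the pads) lies 6 mm ahead of it (robot.tips_ahead is the distance from the TCP to the fingertips, in mm); z points along the fingers, y is the line along which they close (so a half turn about z gives the same grasp; the last joint's range is limited). The gripper opens to 92 mm and grips with 3 to 60 N. Pads are 19 mm wide; open, the fingers measure 130 mm over their backs; the gripper's body (75 mm by 190 mm) begins 47 mm behind the grasp point.
Start: joints at [-1.204, 0.434, 0.025, 1.573, -0.012, 1.134, -0.075], TCP at [282.97, 557.287, 251.742] pointing down, gripper open.
Joint ranges: [-2.62, 2.62], [-0.44, 2.09], [-1.27, 1.32], [0.08, 2.57], [-1.32, 4.46], [0.12, 2], [-2.74, 2.74]. Speed limits (rad/s): [2.22, 2.22, 3.01, 3.01, 3.14, 3.14, 3.14].

INTERFACE

Orientations are given as a unit quaternion [w, x, y, z].
In Python, from rig import robot gives the robot as it stands.
- The arm moves only by the shell command python3 -m crank 'ROWS'. ROWS is JSON, a list of rows, each a list of 3 entries, a list of its own where there are three numbers: the finger opening in mm, from 0 to 91.8, then the shift along the tool's x, y, z in mm, then the turn about the tool's z in degrees. In form: [[jaw, [tx, ty, tz], twist], ...]. A call has 1 to 5 rows; each row is the pose to reach, as a shift and turn from the pose commanded when the call began, along the tool's axes at that moment; what a row does not reach only later rows make up. A row lasts 1/8 s, in which the tool goes at most 62.5 mm and 10.7 degrees, less where a joint would pass 70% of its speed; a pose out of reach is approached as far as the arm can. A call with a gripper value outside its range is refused whole. The fingers move at their own pace and stop on an object; the grip force is fixed at half the most. Time passes only in rows, so rows that repeat a pose let the fingers close. It gives the time, the measured TCP pose, the force, the opening and the grip force at its end, in the units of the state.
- robot.state(): the state, without advancing time (a new reading comes with each control period).
- robot.capture(name): name is "side" or "top"; returns a dict with "frame" (420x560x3 uint8, blue, green, red), "fov_y" (degrees; the focal length in pixels is half the picture's height over the tangent of half this angle, whatever the lens; pixels are square), "cx", "cy" (the principal point, pixels), "rvec" (rotation vector, rad) and "tvec" (3), from world to camera coordinates, as OpenCV has them. Camera axes: x right, y down, z forward; pixel columns grow to the right and rows downward; lengths in mm; the calibration is good to about 2 mm. A picture is of the moment at which its call begins. There is no depth.
- robot.close_job(): hands the job in; it is judged then, once.
The state is a dict: "time": time; "qpos": joint angles; "joint_vel": joint speeds; "tau": joint torques, N m; "tcp_pos": TCP position; "orientation": TCP orientation; "force": force on the tool from outside, world axes, zero at the start; "wrist_torque": the same for the moment, N m; "grip_width": finger opening in mm; "grip_force": force on a finger pad.
Only numpy, scipy, OpenCV 4.12 (cv2) and the standard library are available. Lean on these libraries where they do the work, as an engineer would, in place of code of your own. Each camera call takes 0.05 s, during which the arm holds its last target. There are 200 camera calls.

## Working session

There is one attempt and no reset: what is moved stays moved. The work goes in short steps, Python scripts to look and compute and a shell command to move; the robot and the scene stay as the last step left them, time stands still between calls to the robot, and variables do not carry over. Pictures are saved under pics/ and viewed, at most 10 in all, crops included, and the job is handed in when it is done.

```bash
mkdir -p pics; ls
python3 - <<'E'
from rig import robot
import cv2,pickle
d={}
for n in("side","top"):
    c=robot.capture(n); d[n]=c; cv2.imwrite(f"pics/{n}0.png",c["frame"]); print(n,c["fov_y"],c["cx"],c["cy"],c["rvec"],c["tvec"])
pickle.dump(d,open("c0.pkl","wb"))
s=robot.state(); print(s["time"],s["tcp_pos"],s["orientation"],s["force"])
E
```

```text
pics
side 48.93119556527755 284.08320761193335 209.6448317294157 [ 2.05560452 -0.45732612  0.24721841] [-469.82419531  182.06730509 1276.19809714]
top 52.77312539463598 270.58475550846117 202.52862999132824 [ 2.12927101 -2.18039623  0.14022575] [  27.37631444  543.05440536 1253.98178946]
0.1 [282.81881502 556.88787818 251.01148328] [-9.47304600e-05  2.32803408e-01  9.72523557e-01 -7.03933161e-04] [ 0.4960915  -0.68688219  0.34482156]
```

View pics/side0.png

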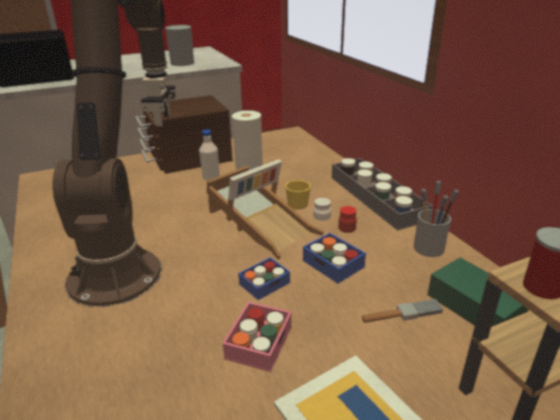

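View pics/top0.png

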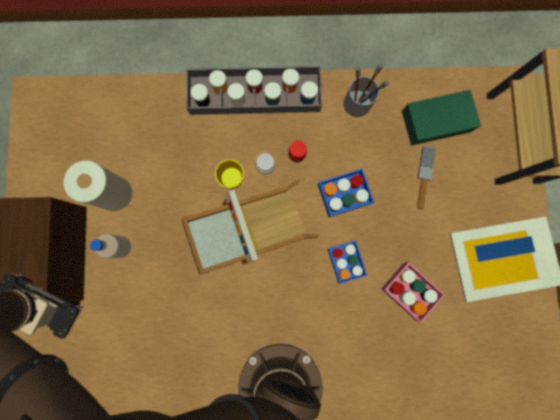

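The side view shows the large blue tote at (334,257) before the ramp foot, and the ramp rising to the board at (255,180). In the top view there are three candidates: blue tote (346,193), small blue tote (348,262) and pink tote (414,292). The one at (346,193) fits, because it is the larger blue one and sits before the ramp's foot. I'll confirm that in an enlarged crop.

```bash
cat > h.py <<'E'
import numpy as np,cv2
def K(c):
    f=c["frame"].shape[0]/2/np.tan(np.radians(c["fov_y"])/2)
    return np.array([[f,0,c["cx"]],[0,f,c["cy"]],[0,0,1.]])
def cast(c,px,z):
    R=cv2.Rodrigues(np.array(c["rvec"],float))[0];o=-R.T@np.array(c["tvec"],float).ravel()
    px=np.atleast_2d(px).astype(float)
    d=(R.T@np.linalg.inv(K(c))@np.c_[px,np.ones(len(px))].T).T
    return o+d*((z-o[2])/d[:,2])[:,None]
def proj(c,P):
    return cv2.projectPoints(np.atleast_2d(P).astype(float),np.array(c["rvec"],float),np.array(c["tvec"],float),K(c),None)[0][:,0]
def blue(c,lo=(105,120,40),hi=(130,255,255)):
    return cv2.inRange(cv2.cvtColor(c["frame"],cv2.COLOR_BGR2HSV),lo,hi)
def tri(cs,pxs):
    P=[K(c)@np.c_[cv2.Rodrigues(np.array(c["rvec"],float))[0],np.array(c["tvec"],float).ravel()] for c in cs]
    X=cv2.triangulatePoints(P[0],P[1],np.array(pxs[0],float).T,np.array(pxs[1],float).T);return (X[:3]/X[3]).T
E
python3 - <<'E'
import pickle,cv2,numpy as np
from h import *
d=pickle.load(open("c0.pkl","rb"));c=d["top"]
m=cv2.morphologyEx(blue(c),cv2.MORPH_CLOSE,np.ones((9,9)))
for k in cv2.findContours(m,0,2)[0]:
    if cv2.contourArea(k)>300:
        r=cv2.minAreaRect(k);b=cv2.boxPoints(r);w=cast(c,b,50)
        print(np.round(r[0]),cv2.contourArea(k),np.round(w[:,:2]),np.linalg.norm(w[0]-w[1]),np.linalg.norm(w[1]-w[2]),w.mean(0))
cv2.imwrite("pics/t1.png",cv2.resize(c["frame"][140:280,170:382],None,fx=3.7,fy=3.7,interpolation=cv2.INTER_CUBIC))
cv2.imwrite("pics/s1.png",cv2.resize(d["side"]["frame"][145:285,190:390],None,fx=4,fy=4,interpolation=cv2.INTER_CUBIC))
E
```

```text
[347. 262.] 931.0 [[ 399. -153.]
 [ 422. -233.]
 [ 321. -261.]
 [ 299. -181.]] 84.00364918334111 104.54991602226849 [ 360.43165016 -206.82303265   50.        ]
[505. 248.] 705.5 [[ 396. -591.]
 [ 420. -758.]
 [ 379. -761.]
 [ 355. -595.]] 168.86999150127835 41.01459543887463 [ 387.71753834 -676.4098554    50.        ]
[345. 192.] 1545.5 [[ 599. -130.]
 [ 639. -267.]
 [ 536. -294.]
 [ 496. -158.]] 142.57009872598914 107.07224019844658 [ 567.73724462 -212.20151024   50.        ]
```

View pics/t1.png

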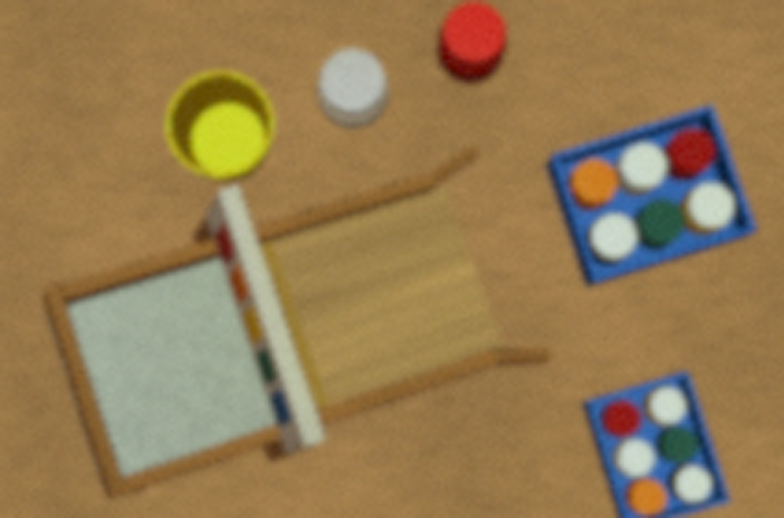

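View pics/s1.png

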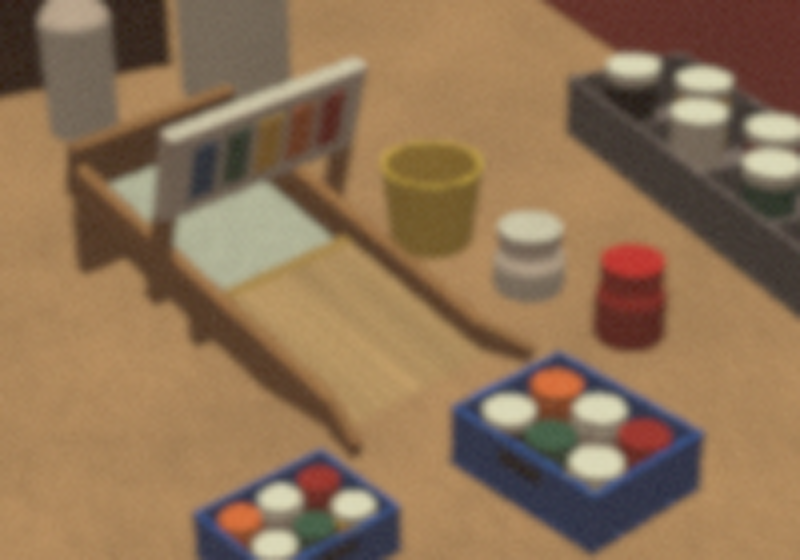

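Confirmed: the tote at crop (650,195) of the top view and (578,450) of the side view is blue, measures about 143×107 mm, and is the larger of the two blue ones, standing before the ramp. Next I'll locate the ramp from the lip ends and foot corners. In the top crop the brass line runs (270,248)–(322,405) and the foot runs (445,190)–(500,343). In the side crop the lip runs (232,288)–(347,238).

Run:
```python
import pickle,numpy as np
from h import *
d=pickle.load(open("c0.pkl","rb"));T,S=d["top"],d["side"]
t=lambda p:np.array(p)/3.7+[170,140]-.36
s=lambda p:np.array(p)/4+[190,145]-.375
a=np.radians(14)
for n,c,p,x,z in[("foot T",T,t([[445,190],[500,343]]),0,0),("lip T",T,t([[266,248],[320,405]]),170,0),("lip S",S,s([[232,288],[347,238]]),170,0),("foot S",S,s([[365,420],[478,360]]),0,0),("bayend T",T,t([[67,303],[121,475]]),334,-12),("board top T (near)",T,t([[238,187],[323,440]]),200,144)]:
    w=cast(c,p,x*np.sin(a)+z*np.cos(a)); v=w[1]-w[0]
    print(n,np.round(w[:,:2],1).tolist(),"mid",np.round(w.mean(0),1),"len",np.round(np.linalg.norm(v)),"heading(norm)",np.degrees(np.arctan2(v[1],v[0]))%180+90, "horiz from foot",x*np.cos(a)-z*np.sin(a))
```

```text
foot T [[583.2, -47.1], [452.4, -89.4]] mid [517.8 -68.2   0. ] len 137.0 heading(norm) 107.89837410440481 horiz from foot 0.0
lip T [[532.2, 102.7], [403.5, 61.0]] mid [467.9  81.9  41.1] len 135.0 heading(norm) 107.95214012834228 horiz from foot 164.9502734669194
lip S [[423.0, 70.4], [537.6, 104.4]] mid [480.3  87.4  41.1] len 119.0 heading(norm) 106.4922572877714 horiz from foot 164.9502734669194
foot S [[466.8, -86.7], [579.9, -50.8]] mid [523.4 -68.8  -0. ] len 119.0 heading(norm) 107.57555055513777 horiz from foot 0.0
bayend T [[488.5, 260.0], [352.0, 217.4]] mid [420.2 238.7  69.2] len 143.0 heading(norm) 107.33955324264704 horiz from foot 326.98183532337885
board top T (near) [[559.5, 112.6], [375.7, 54.3]] mid [467.6  83.5 188.1] len 193.0 heading(norm) 107.57848208096141 horiz from foot 159.22239228884715
```

The ramp heading is about 107.6° with its foot near (517.5,-71). The tote centre is about (568,-212), heading about 106.5°. The row format has no tilt, so I'll check how the commanded pose behaves. First I'll swing to the ramp's heading azimuth, high up and clear of everything.

```bash
python3 -m crank '[[50,[0,0,-60],0],[50,[30,-20,-110],10],[50,[90,-40,-120],20],[50,[150,-60,-120],30],[50,[200,-80,-120],40]]'; python3 -m crank '[[50,[30,-45,0],5],[50,[60,-80,0],10],[50,[90,-120,0],10],[50,[120,-160,0],10],[50,[140,-200,0],10]]'
python3 - <<'E'
from rig import robot
from scipy.spatial.transform import Rotation as R
import numpy as np
s=robot.state();q=s["orientation"];M=R.from_quat(q,scalar_first=True).as_matrix();print(s["time"],s["tcp_pos"],"\n",M.round(3),np.round(s["qpos"],3))
E
```

```text
time: 0.72
tcp_pos: [66.8, 576.4, 371.6]
orientation: [-0.0, 0.553, 0.833, -0.0]
force: [-0.5, 1.1, -0.5]
grip_width: 50.9
grip_force: 0.0
time: 1.35
tcp_pos: [-171.7, 626.6, 370.9]
orientation: [0.0, 0.621, 0.784, -0.0]
force: [-0.0, 0.5, 0.4]
grip_width: 50.0
grip_force: 0.0
1.35 [-171.72376825  626.55097579  370.89391339] 
 [[-0.228  0.974  0.   ]
 [ 0.974  0.228 -0.001]
 [-0.001  0.    -1.   ]] [-1.935  0.415  0.023  1.311 -0.009  1.417 -1.682]
```

```bash
python3 -m crank '[[50,[30,-25,-55],-4],[50,[60,-35,-110],-4],[50,[90,-40,-165],-4],[50,[120,-45,-220],-4],[50,[150,-50,-270],-4]]'
cat > st.py <<'E'
from rig import robot
from scipy.spatial.transform import Rotation as R
import numpy as np
s=robot.state();M=R.from_quat(s["orientation"],scalar_first=True).as_matrix()
print(round(s["time"],2),"tcp",s["tcp_pos"].round(1) if hasattr(s["tcp_pos"],"round") else s["tcp_pos"],"q",np.round(s["qpos"],3),"F",np.round(s["force"],1))
print(M.round(3),"lean",np.degrees(np.arccos(-M[2,2])).round(1),"dir",np.degrees(np.arctan2(M[1,2],M[0,2])).round(1))
E
python3 st.py
```

```text
time: 1.98
tcp_pos: [-235.3, 711.0, 566.3]
orientation: [-0.025, 0.593, 0.804, 0.019]
force: [0.8, 0.8, -1.2]
grip_width: 50.2
grip_force: 0.0
1.98 tcp [-235.3  711.   566.3] q [-2.047  0.682  0.358  0.415 -0.251  2.001 -1.585] F [ 0.8  0.8 -1.2]
[[-0.295  0.955 -0.017]
 [ 0.953  0.296  0.06 ]
 [ 0.062  0.001 -0.998]] lean 3.6 dir 105.9
```

```bash
python3 -m crank '[[50,[0,0,-60],0],[50,[0,0,-120],0],[50,[0,0,-180],0],[50,[0,0,-240],0],[50,[0,0,-300],0]]'; python3 st.py;python3 -m crank '[[50,[0,0,60],0],[50,[0,0,120],0]]'; python3 st.py
```

```text
time: 2.6
tcp_pos: [-227.9, 672.2, 687.0]
orientation: [-0.132, 0.593, 0.793, 0.032]
force: [0.3, 0.7, -2.1]
grip_width: 50.6
grip_force: 0.0
2.6 tcp [-227.9  672.2  687. ] q [-1.925  0.551 -0.024  0.327 -0.078  2.002 -1.7  ] F [ 0.3  0.7 -2.1]
[[-0.261  0.95  -0.171]
 [ 0.933  0.294  0.208]
 [ 0.247 -0.105 -0.963]] lean 15.6 dir 129.5
time: 2.85
tcp_pos: [-226.7, 706.7, 566.9]
orientation: [-0.121, 0.61, 0.782, 0.042]
force: [0.1, 1.4, 0.7]
grip_width: 49.9
grip_force: 0.0
2.85 tcp [-226.7  706.7  566.9] q [-1.933  0.461  0.01   0.803 -0.06   1.627 -1.689] F [0.1 1.4 0.7]
[[-0.227  0.964 -0.138]
 [ 0.944  0.253  0.214]
 [ 0.241 -0.082 -0.967]] lean 14.7 dir 122.9
```

Useful: the commanded pose follows what the arm actually reached, so a lean picked up at the wrist limit persists. I'll repeat this to build the lean towards the ramp heading.

```bash
python3 -m crank '[[50,[10,15,-60],0],[50,[20,30,-120],0],[50,[30,45,-180],0],[50,[40,60,-240],0],[50,[50,75,-300],0]]' >/dev/null; python3 st.py;python3 -m crank '[[50,[0,0,-60],0],[50,[0,0,-120],0],[50,[0,0,-180],0]]'>/dev/null; python3 st.py
```

```text
3.48 tcp [-136.8  660.9  727. ] q [-1.872  0.474  0.229  0.37  -0.249  2.002 -1.576] F [-0.2  0.1 -0.5]
[[-0.22   0.964 -0.152]
 [ 0.929  0.254  0.268]
 [ 0.297 -0.083 -0.951]] lean 18.0 dir 119.6
3.85 tcp [-114.4  592.8  784.3] q [-1.877  0.33   0.202  0.45  -0.209  2.002 -1.576] F [ 1.2 -0.1  0.1]
[[-0.21   0.963 -0.166]
 [ 0.91   0.255  0.326]
 [ 0.357 -0.083 -0.931]] lean 21.5 dir 117.0
```

```bash
python3 -m crank '[[50,[40,0,-48],0],[50,[80,0,-96],0],[50,[120,0,-145],0],[50,[160,0,-195],0],[50,[200,0,-245],0]]' >/dev/null; python3 st.py;python3 -m crank '[[50,[20,15,-55],0],[50,[40,30,-110],0],[50,[60,45,-165],0],[50,[80,60,-220],0]]'>/dev/null; python3 st.py
```

```text
4.47 tcp [-113.4  600.   810.4] q [-1.874  0.344  0.244  0.371 -0.249  2.002 -1.576] F [0.7 0.  0.4]
[[-0.198  0.964 -0.179]
 [ 0.886  0.254  0.387]
 [ 0.419 -0.083 -0.904]] lean 25.3 dir 114.9
4.97 tcp [-60.  563.6 849.4] q [-1.755  0.266  0.169  0.385 -0.243  2.002 -1.524] F [0.6 0.2 0.1]
[[-0.185  0.964 -0.189]
 [ 0.858  0.252  0.447]
 [ 0.479 -0.08  -0.874]] lean 29.0 dir 112.9
```

```bash
python3 -m crank '[[50,[30,20,-50],0],[50,[60,40,-100],0],[50,[90,60,-150],0],[50,[120,80,-200],0],[50,[150,100,-250],0]]' >/dev/null; python3 st.py;python3 -m crank '[[50,[30,15,-50],0],[50,[60,30,-100],0],[50,[90,45,-150],0],[50,[120,60,-200],0]]'>/dev/null; python3 st.py
```

```text
5.6 tcp [  1.2 550.  875.9] q [-1.554  0.249  0.058  0.348 -0.27   2.002 -1.452] F [-0.2 -0.3  0.1]
[[-0.173  0.966 -0.194]
 [ 0.826  0.249  0.505]
 [ 0.536 -0.073 -0.841]] lean 32.7 dir 111.0
6.1 tcp [ 36.7 529.3 903.5] q [-1.417  0.229 -0.016  0.312 -0.299  2.002 -1.415] F [ 0.3 -1.5 -0. ]
[[-0.16   0.968 -0.195]
 [ 0.791  0.243  0.561]
 [ 0.59  -0.064 -0.805]] lean 36.4 dir 109.1
```

```bash
python3 - <<'E'
import pickle,numpy as np
from h import *
d=pickle.load(open("c0.pkl","rb"));T,S=d["top"],d["side"]
for c,n in((T,"T"),(S,"S")):
    m=cv2.inRange(cv2.cvtColor(c["frame"],cv2.COLOR_BGR2HSV),(60,60,15),(95,255,110))
    k=max(cv2.findContours(m,0,2)[0],key=cv2.contourArea);b=cv2.approxPolyDP(k,4,True)[:,0]
    print(n,b.tolist());
    for z in(0,60):print(z,cast(c,b,z)[:,:2].round().tolist())
print("brush",cast(T,[[428,148],[434,148],[424,206]],10)[:,:2].round().tolist())
E
python3 -m crank '[[50,[-20,0,50],-5],[50,[-40,30,90],-5],[50,[-60,70,130],-5],[50,[-80,110,170],-5],[50,[-100,150,210],-5]]' >/dev/null; python3 st.py
```

```text
T [[469, 91], [409, 104], [404, 115], [412, 142], [479, 125]]
0 [[897.0, -637.0], [858.0, -440.0], [822.0, -421.0], [732.0, -441.0], [783.0, -659.0]]
60 [[873.0, -607.0], [836.0, -419.0], [801.0, -401.0], [716.0, -420.0], [764.0, -628.0]]
S [[433, 275], [480, 302], [486, 273], [459, 259]]
0 [[792.0, -376.0], [826.0, -513.0], [928.0, -432.0], [908.0, -350.0]]
60 [[733.0, -433.0], [764.0, -559.0], [859.0, -484.0], [840.0, -409.0]]
brush [[709.0, -487.0], [708.0, -505.0], [525.0, -461.0]]
6.72 tcp [157.  604.3 664.5] q [-1.222  0.093  0.043  1.205 -0.419  1.358 -0.881] F [-0.4  0.7  0.8]
[[-0.244  0.95  -0.195]
 [ 0.767  0.312  0.561]
 [ 0.594 -0.013 -0.805]] lean 36.4 dir 109.2
```

```bash
cat > go.py <<'E'
import sys,json,numpy as np
from rig import robot
from scipy.spatial.transform import Rotation as R
s=robot.state();M=R.from_quat(s["orientation"],scalar_first=True).as_matrix();p=np.array(s["tcp_pos"],float)
for w in json.loads(sys.argv[1]): print(w,"shift",(M.T@(np.array(w)-p)).round(1).tolist())
E
python3 go.py '[[330,350,600],[480,50,520],[580,-250,450],[602,-322,220]]'
```

```text
[330, 350, 600] shift [-275.5, 86.0, -124.4]
[480, 50, 520] shift [-589.7, 136.0, -257.5]
[580, -250, 450] shift [-885.7, 138.4, -388.9]
[602, -322, 220] shift [-1082.8, 139.8, -248.4]
```

```bash
python3 -m crank '[[50,[-50,17,-25],0],[50,[-100,34,-50],0],[50,[-150,51,-75],0],[50,[-200,68,-100],0],[50,[-250,85,-125],0]]' >/dev/null; python3 st.py; python3 -m crank '[[50,[-55,8,-22],0],[50,[-110,16,-45],0],[50,[-165,24,-67],0],[50,[-220,32,-90],0],[50,[-275,40,-112],0]]'>/dev/null; python3 st.py; python3 go.py '[[480,50,520],[580,-250,450],[602,-322,220]]'
```

```text
7.35 tcp [322.5 367.3 616.8] q [-0.883 -0.022  0.333  1.438 -0.612  1.569 -0.284] F [ 1.2  0.4 -0.3]
[[-0.243  0.95  -0.195]
 [ 0.767  0.312  0.561]
 [ 0.594 -0.013 -0.804]] lean 36.5 dir 109.2
7.97 tcp [448.9 106.5 543.1] q [-0.49   0.17   0.693  1.446 -0.675  1.872  0.423] F [ 0.9  0.6 -1.3]
[[-0.244  0.95  -0.196]
 [ 0.766  0.312  0.562]
 [ 0.595 -0.013 -0.804]] lean 36.5 dir 109.2
[480, 50, 520] shift [-64.6, 12.2, -19.2]
[580, -250, 450] shift [-360.4, 14.4, -151.1]
[602, -322, 220] shift [-557.7, 15.8, -11.0]
```

```bash
python3 go.py '[[500,0,400],[560,-200,330],[600,-310,220]]'; python3 -m crank '[[50,[-35,10,20],0],[50,[-85,12,25],0],[50,[-135,13,25],0],[50,[-180,14,25],0]]' >/dev/null; python3 st.py;  python3 go.py '[[560,-200,330],[600,-310,220]]'
```

```text
[500, 0, 400] shift [-179.1, 17.2, 45.2]
[560, -200, 330] shift [-388.6, 12.6, -22.7]
[600, -310, 220] shift [-548.0, 17.7, -3.9]
8.47 tcp [500.9 -12.6 414.9] q [-0.24   0.392  0.737  1.517 -0.681  1.825  0.83 ] F [ 1.2  0.5 -0.2]
[[-0.243  0.95  -0.196]
 [ 0.766  0.312  0.562]
 [ 0.595 -0.014 -0.803]] lean 36.5 dir 109.3
[560, -200, 330] shift [-208.4, -1.1, -48.7]
[600, -310, 220] shift [-367.9, 4.1, -30.0]
```

```bash
python3 -m crank '[[50,[-55,0,-12],0],[50,[-110,0,-22],0],[50,[-165,0,-32],0],[50,[-220,0,-42],0],[50,[-275,2,-38],0]]' >/dev/null; python3 st.py;  python3 go.py '[[602,-322,220],[602,-322,100]]'
```

```text
9.1 tcp [ 577.4 -245.1  282.5] q [ 0.195  0.801  0.703  1.192 -0.733  1.911  1.166] F [1.1 0.7 0.7]
[[-0.243  0.95  -0.194]
 [ 0.766  0.311  0.562]
 [ 0.595 -0.012 -0.804]] lean 36.5 dir 109.1
[602, -322, 220] shift [-102.1, 0.2, 2.2]
[602, -322, 100] shift [-173.5, 1.7, 98.6]
```

```bash
python3 -m crank '[[50,[-55,0,0],0],[50,[-102,0,2],0],[50,[-140,1,50],0],[50,[-173,1,98],0]]' >/dev/null; python3 st.py;  python3 go.py '[[602,-322,38],[596,-302,38]]'
python3 - <<'E'
from rig import robot
import cv2,pickle,numpy as np
from h import *
S=robot.capture("side");T=robot.capture("top");pickle.dump((S,T),open("c1.pkl","wb"))
cv2.imwrite("pics/v1.png",np.hstack([cv2.resize(S["frame"][110:350,250:450],(400,480)),cv2.resize(T["frame"][130:370,290:490],(400,480))]))
E
```

```text
9.6 tcp [ 600.5 -321.    99.2] q [ 0.317  1.061  0.647  1.116 -0.787  1.762  1.286] F [0.2 0.8 0.1]
[[-0.242  0.951 -0.195]
 [ 0.766  0.31   0.563]
 [ 0.595 -0.013 -0.803]] lean 36.5 dir 109.1
[602, -322, 38] shift [-37.6, 1.8, 48.3]
[596, -302, 38] shift [-20.8, 2.3, 60.7]
```

View pics/v1.png

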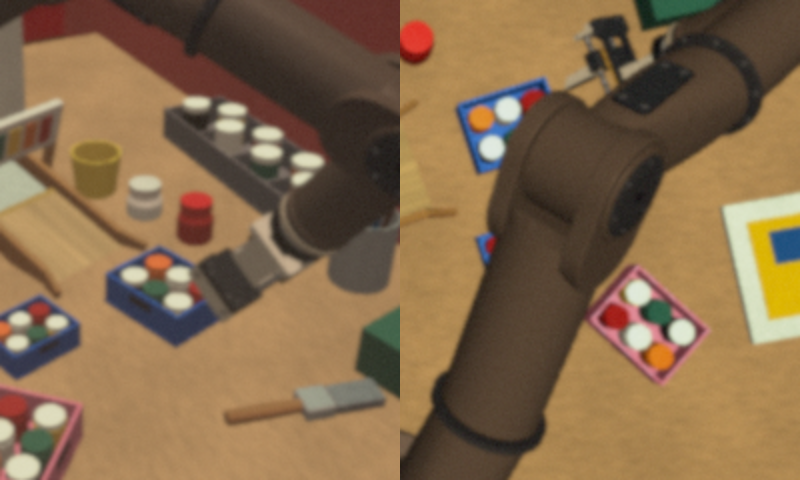

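The two-view picture shows the leaned gripper just behind and above the tote's near end wall (side crop (215,290), top crop (560,85)), with the brush and green box clear. I'll lower it and start pushing.

```bash
python3 -m crank '[[50,[-17,-1,25],0],[50,[-35,-3,50],0],[50,[-35,-3,50],0]]' >/dev/null; python3 st.py
cat > ramp.py <<'E'
import sys,numpy as np
from rig import robot
from scipy.spatial.transform import Rotation as R
s=robot.state();M=R.from_quat(s["orientation"],scalar_first=True).as_matrix();p=np.array(s["tcp_pos"],float)
u=np.array([-.302,.953,0]);v=np.array([-.953,-.302,0]);F=np.array([517.5,-71,0])
print(round(s["time"],2),"s",((p-F)@u).round(1),"lat",((p-F)@v).round(1),"z",p[2].round(1),"F along u",(np.array(s["force"])@u).round(1),"F",np.round(s["force"],1),"q",np.round(s["qpos"],2),"Mz",M[:,2].round(3))
for a in map(float,sys.argv[1:]):
    w=F+a*u+[0,0,max(38,42+.25*a)];print("to s",a,(M.T@(w-p)).round(1).tolist())
E
python3 ramp.py -242 -200 -160 -120
```

```text
10.07 tcp [ 596.8 -319.6   41.2] q [ 0.318  1.118  0.632  1.15  -0.804  1.689  1.324] F [-0.1 -0.2 -0.6]
[[-0.242  0.95  -0.196]
 [ 0.765  0.311  0.563]
 [ 0.596 -0.014 -0.803]] lean 36.6 dir 109.2
10.07 s -260.8 lat -0.5 z 41.2 F along u -0.2 F [-0.1 -0.2 -0.6] q [ 0.32  1.12  0.63  1.15 -0.8   1.69  1.32] Mz [-0.196  0.563 -0.803]
to s -242.0 [13.3, -0.2, 13.9]
to s -200.0 [47.0, 0.2, 38.9]
to s -160.0 [79.1, 0.5, 62.8]
to s -120.0 [111.2, 0.9, 86.6]
```

```bash
python3 -m crank '[[50,[14,0,13],0],[50,[28,0,24],0],[50,[42,0,34],0],[50,[55,0,44],0],[50,[68,0,54],0]]'; python3 ramp.py -160 -140 -120 -100 -80 -60 -40
python3 - <<'E'
from rig import robot
import cv2,numpy as np
S=robot.capture("side");T=robot.capture("top")
cv2.imwrite("pics/v2.png",np.hstack([cv2.resize(S["frame"][130:330,230:430],(400,400)),cv2.resize(T["frame"][130:330,240:440],(400,400))]))
E
```

```text
time: 10.7
tcp_pos: [571.4, -238.4, 41.4]
orientation: [-0.255, 0.559, 0.769, 0.179]
force: [1.0, -2.3, 2.5]
grip_width: 50.0
grip_force: 1.4
10.7 s -175.8 lat -0.8 z 41.4 F along u -2.5 F [ 1.  -2.3  2.5] q [ 0.2   1.02  0.63  1.4  -0.81  1.56  1.36] Mz [-0.192  0.56  -0.806]
to s -160.0 [10.8, -0.6, 12.2]
to s -140.0 [27.0, -0.4, 24.0]
to s -120.0 [43.1, -0.2, 35.9]
to s -100.0 [59.2, -0.0, 47.7]
to s -80.0 [75.3, 0.2, 59.5]
to s -60.0 [91.4, 0.3, 71.4]
to s -40.0 [107.5, 0.5, 83.2]
```

View pics/v2.png

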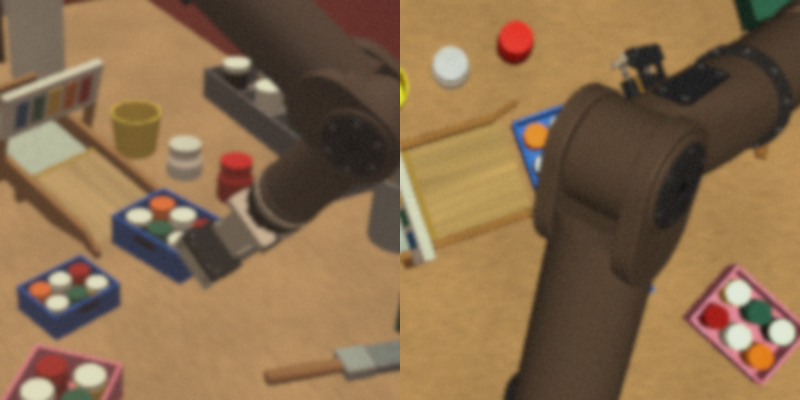

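The tote is moving, with its front at the ramp foot (side crop (115,225)) and square to the rails. Before the gripper passes the bystanders, I'll check its side clearance to them.

Run:
```python
import pickle,numpy as np
from h import *
d=pickle.load(open("c0.pkl","rb"));T=d["top"]
u=np.array([-.302,.953,0]);v=np.array([-.953,-.302,0]);F=np.array([517.5,-71,0])
for n,p,z,r in(("red",(472/3.7+170,36/3.7+140),70,29),("white",(353/3.7+170,80/3.7+140),58,30),("tub",(220/3.7+170,122/3.7+140),75,44)):
    w=cast(T,[p],z)[0];print(n,w.round(),"s",((w-F)@u).round(),"lat",((w-F)@v).round(),"gap from body edge(95)",-((w-F)@v).round()-r-95)
```

```text
red [697. -70.  70.] s -54.0 lat -172.0 gap from body edge(95) 48.0
white [666.  27.  58.] s 49.0 lat -171.0 gap from body edge(95) 46.0
tub [630. 135.  75.] s 162.0 lat -169.0 gap from body edge(95) 30.0
```

Clear by 30 mm or more, so I'll keep pushing.

```bash
python3 -m crank '[[50,[14,0,14],0],[50,[28,0,25],0],[50,[42,0,35],0],[50,[56,0,45],0],[50,[70,0,56],0]]' >/dev/null; python3 ramp.py; python3 -m crank '[[50,[14,0,11],0],[50,[28,0,22],0],[50,[42,0,33],0],[50,[50,0,39],0]]'>/dev/null; python3 ramp.py -20 0 20 40 60 80 100 120
```

```text
11.43 s -87.1 lat 0.3 z 36.6 F along u -3.2 F [ 1.3 -2.9  1.6] q [ 0.08  0.94  0.61  1.61 -0.84  1.44  1.37] Mz [-0.191  0.56  -0.806]
11.93 s -21.2 lat 1.3 z 33.4 F along u -4.9 F [ 1.1 -4.8  2.3] q [-0.    0.89  0.6   1.74 -0.87  1.36  1.37] Mz [-0.194  0.562 -0.804]
to s -20.0 [3.7, 1.3, -3.0]
to s 0.0 [22.1, 1.5, 5.7]
to s 20.0 [41.2, 1.6, 13.5]
to s 40.0 [60.2, 1.7, 21.4]
to s 60.0 [79.3, 1.9, 29.2]
to s 80.0 [98.4, 2.0, 37.1]
to s 100.0 [117.4, 2.2, 44.9]
to s 120.0 [136.5, 2.3, 52.8]
```

```bash
python3 -m crank '[[50,[15,1,0],0],[50,[29,1,7],0],[50,[43,1,13],0],[50,[57,1,19],0],[50,[70,1,25],0]]' >/dev/null; python3 ramp.py 60 80 100 120 135 152
python3 - <<'E'
from rig import robot
import cv2,numpy as np
S=robot.capture("side");T=robot.capture("top")
cv2.imwrite("pics/v3.png",np.hstack([cv2.resize(S["frame"][120:320,190:390],(400,400)),cv2.resize(T["frame"][130:330,180:380],(400,400))]))
E
```

```text
12.55 s 49.6 lat 0.9 z 55.0 F along u -5.3 F [ 1.4 -5.1  2.5] q [-0.11  0.81  0.59  1.87 -0.9   1.3   1.33] Mz [-0.193  0.561 -0.805]
to s 60.0 [9.5, 0.9, 4.6]
to s 80.0 [28.6, 1.1, 12.4]
to s 100.0 [47.6, 1.2, 20.2]
to s 120.0 [66.7, 1.3, 28.1]
to s 135.0 [81.0, 1.4, 34.0]
to s 152.0 [97.2, 1.5, 40.6]
```

View pics/v3.png

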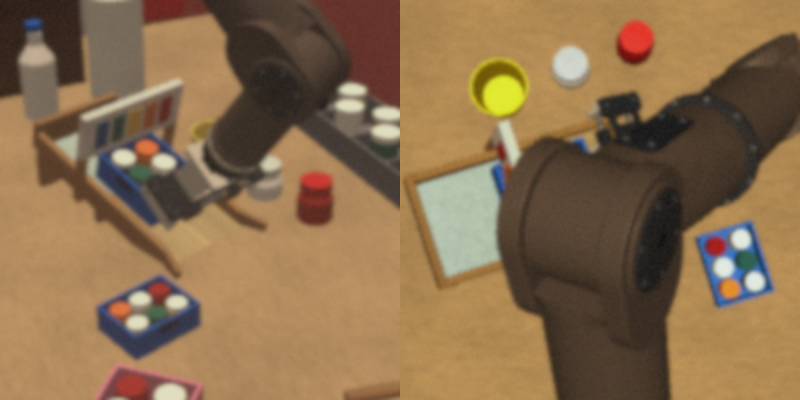

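The tote is squarely between the rails and its front is passing under the board (side crop (140,165)). The gripper is still short of the board. I'll continue to just before the lip and measure there.

```bash
python3 -m crank '[[50,[14,1,7],0],[50,[28,1,12],0],[50,[42,1,18],0],[50,[56,1,24],0],[50,[69,1,29],0]]' >/dev/null; python3 ramp.py 135 145 152
python3 - <<'E'
from rig import robot
import cv2,numpy as np
S=robot.capture("side")
cv2.imwrite("pics/v4.png",cv2.resize(S["frame"][140:260,200:340],None,fx=5,fy=5,interpolation=cv2.INTER_CUBIC))
E
```

```text
13.28 s 123.6 lat 0.8 z 72.3 F along u -2.1 F [ 0.6 -2.  -2.1] q [-0.23  0.73  0.58  1.97 -0.94  1.24  1.27] Mz [-0.196  0.562 -0.804]
to s 135.0 [11.1, 0.9, 4.0]
to s 145.0 [20.7, 1.0, 7.9]
to s 152.0 [27.3, 1.0, 10.7]
```

View pics/v4.png

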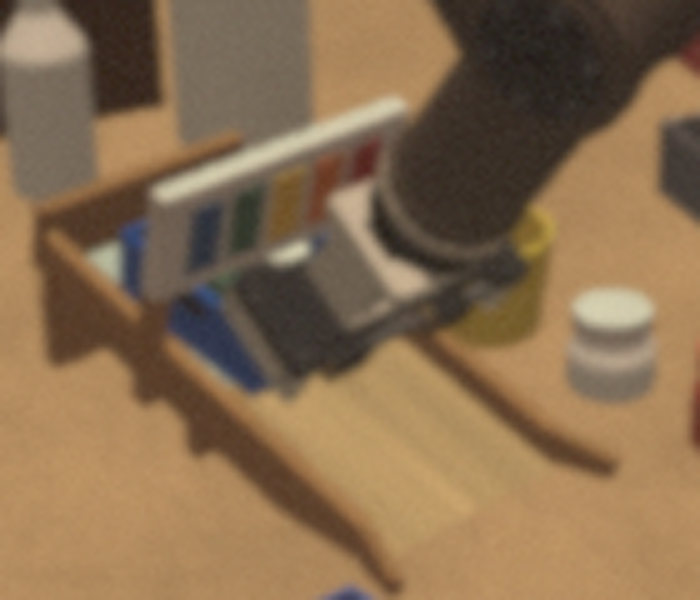

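```bash
cat > rp.py <<'E'
import numpy as np
from h import *
a=np.radians(14);u=np.array([-.302,.953,0]);v=np.array([-.953,-.302,0]);F=np.array([517.5,-71,0])
ex=u*np.cos(a)+[0,0,np.sin(a)];ez=np.cross(ex,v)
def onramp(c,px,h=0):
    A=cast(c,px,0);B=cast(c,px,100);out=[]
    for p,q in zip(A,B):
        t=(h-(p-F)@ez)/((q-p)@ez);w=p+t*(q-p)-F;out.append([w@ex,w@v])
    return np.array(out).round(1)
E
python3 - <<'E'
import pickle
from rp import *
S=pickle.load(open("c0.pkl","rb"))["side"]
t=lambda p:np.array(p)/5+[200,140]-.4
print(ez,"corner",onramp(S,t([[265,390]])),"lip",onramp(S,np.array([[232,288],[347,238]])/4+[190,145]-.375), "foot",onramp(S,np.array([[365,420],[478,360]])/4+[190,145]-.375))
E
```

```text
[ 0.07306041 -0.23055157  0.96972616] corner [[156.7  36.4]] lip [[168.7  47.1]
 [167.  -72.9]] foot [[  0.3  53.1]
 [  0.3 -65.5]]
```

Measured trailing edge is X≈156 and the lip about 168–170, so about 28 mm more puts it 15 mm past the lip. I'll go slowly and watch the force.

```bash
python3 -m crank '[[50,[6,0,2],0],[50,[12,0,5],0],[50,[18,0,7],0]]' >/dev/null; python3 ramp.py; python3 -m crank '[[50,[5,0,2],0],[50,[9,0,4],0],[50,[9,0,4],0]]' >/dev/null; python3 ramp.py 152;  python3 - <<'E'
from rig import robot
import cv2,numpy as np
S=robot.capture("side")
cv2.imwrite("pics/v5.png",cv2.resize(S["frame"][140:260,200:340],None,fx=5,fy=5,interpolation=cv2.INTER_CUBIC))
E
```

```text
13.7 s 140.8 lat 0.7 z 77.2 F along u -1.7 F [ 0.6 -1.6 -2.1] q [-0.26  0.71  0.58  1.99 -0.95  1.23  1.25] Mz [-0.194  0.562 -0.804]
14.07 s 150.3 lat 0.6 z 79.7 F along u -3.0 F [ 0.8 -2.9  1.1] q [-0.27  0.7   0.58  2.   -0.95  1.22  1.25] Mz [-0.194  0.562 -0.804]
to s 152.0 [1.5, 0.6, 0.7]
```

View pics/v5.png

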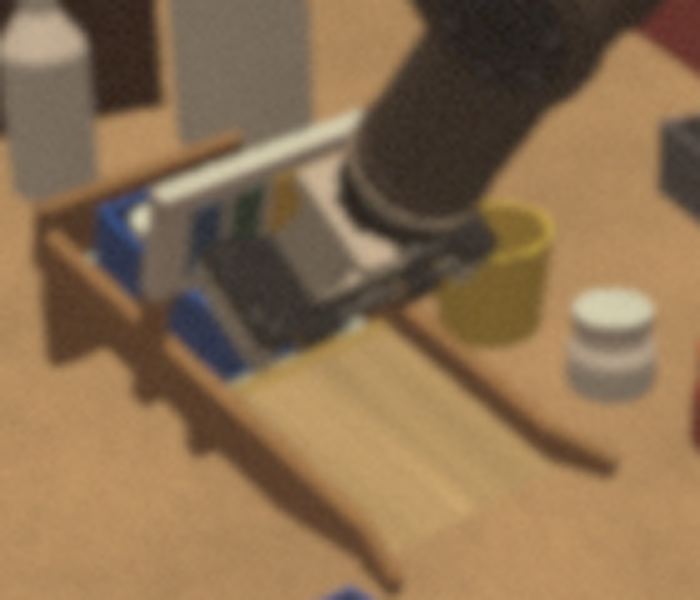

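The tote is past the lip: the white bay floor shows behind its edge at crop (350,325). I'll draw the fingers back down the slope, then away.

```bash
python3 -m crank '[[50,[-8,0,-3],0],[50,[-24,0,-10],0],[50,[-48,0,-20],0],[50,[-72,0,-30],0],[50,[-96,0,-45],0]]' >/dev/null; python3 ramp.py; python3 -m crank '[[50,[-30,0,-35],0],[50,[-60,0,-75],0],[50,[-90,0,-115],0],[50,[-120,0,-155],0],[50,[-150,0,-195],0]]' >/dev/null; python3 ramp.py;  python3 - <<'E'
from rig import robot
import cv2,numpy as np,pickle
S=robot.capture("side");T=robot.capture("top");pickle.dump((S,T),open("c2.pkl","wb"))
cv2.imwrite("pics/v6.png",np.hstack([cv2.resize(S["frame"][140:260,200:340],(400,343),interpolation=2),cv2.resize(T["frame"][150:290,170:333],(400,343),interpolation=2)]))
E
```

```text
14.75 s 44.6 lat 0.5 z 57.8 F along u -0.6 F [ 1.1 -0.3  0.1] q [-0.11  0.81  0.6   1.85 -0.89  1.31  1.33] Mz [-0.195  0.562 -0.804]
15.38 s -192.6 lat -2.1 z 126.1 F along u -0.2 F [ 0.7  0.  -0.4] q [ 0.21  0.95  0.66  1.32 -0.77  1.69  1.29] Mz [-0.195  0.562 -0.804]
```

View pics/v6.png

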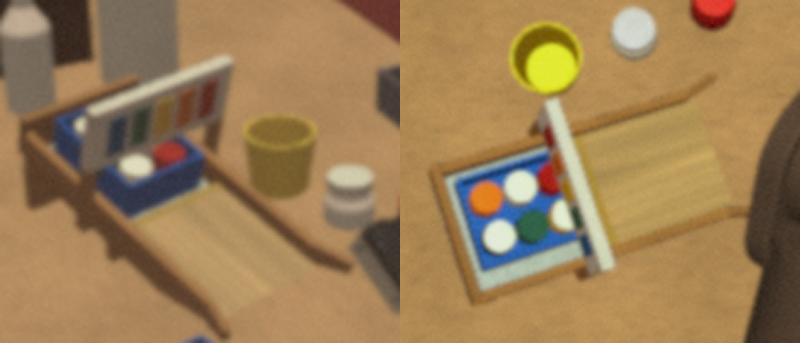

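The tote is beyond the lip with a white floor strip between: side crop (170,200), near rim (100,180)–(203,152), far rim in the top crop (457,183)–(484,270). I'll check its height numerically.

```bash
python3 - <<'E'
import pickle
from rp import *
S,T=pickle.load(open("c2.pkl","rb"))
s=lambda p:np.array(p)*.35+[200,140]-.3
t=lambda p:(np.array(p)-[400,0])*.408+[170,150]-.3
for h in(38,44,50):print(h,"near S",onramp(S,s([[100,183],[203,153]]),h).tolist(),"far T",onramp(T,t([[457,183],[484,270]]),h).tolist())
print("far S rim",[onramp(S,s([[55,113]]),h).tolist() for h in(38,50)])
print("wall foot S at floor",onramp(S,s([[108,215],[205,181]]),-12),"lip S",onramp(S,s([[140,218],[210,187]])))
E
python3 -m crank '[[50,[0,0,-50],0],[50,[0,0,-100],0],[50,[0,0,-100],0],[50,[0,0,-100],0]]' >/dev/null; python3 ramp.py
```

```text
38 near S [[206.4, 73.8], [187.5, -58.9]] far T [[324.2, -53.2], [325.1, 51.9]]
44 near S [[201.0, 78.5], [182.2, -53.4]] far T [[324.8, -52.4], [325.7, 52.2]]
50 near S [[195.6, 83.1], [177.0, -47.9]] far T [[325.3, -51.6], [326.2, 52.5]]
far S rim [[[333.2, 43.4]], [[320.8, 53.1]]]
wall foot S at floor [[202.2  60.6]
 [189.9 -72.8]] lip S [[169.3  42.3]
 [168.6 -60.3]]
15.97 s -249.7 lat -4.1 z 205.6 F along u 0.7 F [0.1 0.7 0.7] q [ 0.3   0.95  0.67  1.08 -0.76  1.89  1.22] Mz [-0.195  0.563 -0.803]
```

Run:
```python
from rig import robot
from rp import *
S=robot.capture("side");m=blue(S,(100,90,20),(130,255,255))
W=lambda X,y,h:F+X*ex+y*v+h*ez
for X in(183,186):
  for dz,n in((0,"seated"),(12,"tail on lip level")):
    print(X,n,proj(S,[W(X,y,h) for y,h in((-53,38+dz),(-53,-12+dz),(0,38+dz),(0,-12+dz))]).round(1).tolist())
for x in(252,255,258,261,264,267,270,272):
    r=np.where(m[185:230,x])[0]+185;print(x,r.min() if len(r) else None,r.max() if len(r) else None)
s=robot.state();print(np.round(s["joint_vel"],3).tolist(),s["time"])
```

```text
183 seated [[270.3, 194.6], [268.3, 206.2], [257.7, 200.0], [255.9, 211.8]]
183 tail on lip level [[270.7, 191.8], [268.7, 203.5], [258.1, 197.2], [256.3, 209.0]]
186 seated [[269.7, 194.1], [267.7, 205.7], [257.1, 199.5], [255.4, 211.2]]
186 tail on lip level [[270.2, 191.3], [268.2, 203.0], [257.5, 196.6], [255.8, 208.5]]
252 203 203
255 201 202
258 200 200
261 198 205
264 197 198
267 193 197
270 None None
272 None None
[-0.012, 0.002, -0.006, 0.008, -0.003, 0.002, -0.002] 16.025
```

The rim rows (200 at column 258, 197 at column 264) match the seated prediction and not the one for a raised tail. The gripper is well clear and still, so I'm handing in.

```bash
python3 -c "
from rig import robot
print(robot.close_job())"
```

```text
the job is handed in; nothing more can be done
None
```

The blue tote was pushed up the ramp and, by camera measurement, lies flat in the bay about 16 mm past the lip; the gripper is clear, nothing else was touched as far as the pictures show, and the job was handed in at about 16 s (no verdict was returned).

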